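Pull the tape to the cut line and lock it

ROBOT

A 6-joint arm with a two-finger parallel gripper is mounted at the origin on a cart in front of the work surface, level with it; the furniture and walls round the work are solid. World frame = base frame: x ahead of the robot, y to its left, z up, the work surface at z = 0. Lengths are in m, angles in degrees, forces in N, time in s.
With the tool pointing down it reaches from about 0.35 to 0.875 m from the base axis. Payload 4.2 kg.
Tool frame: the origin (TCP) lies between the finger pads; the fingertips stand 11 mm ahead of it and the grasp point (between the pads) lies 8 mm behind it; z points along the fingers, y is the direction in which the jaws open and shut (so a half turn about z gives the same grasp; the last joint's range is limited). The gripper opens to 87 mm and grips with 3 to 60 N. Pads are 19 mm wide; open, the fingers measure 117 mm over their backs; the gripper's body (75 mm by 190 mm) begins 51 mm behind the grasp point.
Start: joints at [-51.073, 22.042, 0.453, 0, -68.411, -14.817], TCP at [0.255, -0.57, 0.234] pointing down, gripper open.
Joint ranges: [-179.83, 179.83], [-69.29, 118.12], [-61.27, 80.66], [-181.25, 117.63], [-171.15, -9.14], [-177.46, 177.46]. Speed limits (degrees/s): [159.86, 159.86, 180, 180, 180, 180].

INTERFACE

Orientations are given as a 3x3 rotation matrix whose columns are the frame's x, y, z axes.
In Python, from station import sense, capture, get_calibration, finish_job, search_frame, cut_out gives the robot as it stands.
- The arm moves only by the tool arm_command, never from a script. Its argument "rows" is a list of rows, each an object with "fingers": the opening in per cent of the stroke, from 0 (shut) to 100 (fully open); "travel": the shift along the tool's x, y, z in cm, a list of three; "roll": the turn about the tool's z in degrees. A call has 1 to 10 rows; each row is the pose to reach, as a shift and turn from the pose commanded when the call began, along the tool's axes at that moment; what a row does not reach only later rows make up. A row lasts 1/10 s, in which the tool goes at most 50 mm and 8.59 degrees, less where a joint would pass 70% of its speed; a pose out of reach is approached as far as the arm can. A call with a gripper value outside its range is refused whole. The fingers move at their own pace and stop on an object; the grip force is fixed at half the most. Time passes only in rows, so rows that repeat a pose let the fingers close. It gives the time, the measured TCP pose, the force and the opening at its end, in the units of the state.
- sense(): the state, without advancing time (a new reading comes with each control period).
- capture(name): name is "side" or "top" or "wrist"; returns (picture, depth): 420x560x3 uint8, red, green, blue; 420x560 float32, m along the optical axis (not along the pixel's ray), 0 where there is no reading.
- get_calibration(name): a dict with "fov_y" (degrees; the focal length in pixels is half the picture's height over the tangent of half this angle, whatever the lens; pixels are square), "cx", "cy" (the principal point, pixels), "origin" and "attitude" of the camera in the world; the wrist camera has in their place "mount" (4x4, takes a point from camera to tool coordinates, whose origin is the TCP and whose axes are the flange's). Camera axes: x right, y down, z forward; pixel columns grow to the right and rows downward; lengths in m; the calibration is good to about 2 mm. The wrist camera is an equidistant fisheye: a pixel r from the principal point sees the ray r / f radians off the axis. A picture is of the moment at which its call begins: read the wrist's pose just before it. get_calibration takes no time and is no camera call.
- finish_job(): hands the job in, once; it reports no verdict.
Trained networks look in the newest picture that a camera, given by its name, has taken for a name from the list of things; names that differ only in an ending like _2 or _b are one class to them, and where a whole thing is asked for, a point or a joint stands for the part that bears it (a point fixed in the world has none). Each returns a list of dicts, best first, with "p" (0 to 1); they miss things now and then, are a little off and sometimes report something else, mostly with a low value. They report only what shows in the picture. A call takes as long as a camera call.
- search_frame(camera, label): "position" ([x, y, z] in m, in world coordinates, good to about 4 mm: the middle of the surface that is visible of it).
- cut_out(camera, label): "mask" (420x560 bool, what is visible of it).
The state is a dict: "time_s": time; "joints": joint angles; "joint_velocities": joint speeds; "effort": joint torques, N m; "tcp_pos": TCP position; "ee_rot": TCP orientation; "wrist_force": force on the tool from outside, world axes, zero at the start; "moment": the same for the moment, N m; "gripper_width": opening from 0.0 (shut) to 1.0 (fully open).
Only numpy, scipy, OpenCV 4.12 (cv2) and the standard library are available. Lean on these libraries where they do the work, as an engineer would, in place of code of your own. Each camera call takes 0.05 s, during which the arm holds its last target. There are 200 camera calls.

TASK

Pick up the tape measure, catch its hook over the left end of the long board and draw the case back along the board against the spring until the front of the case stands at the black cut line. Leave it standing upright on the board, square along it, with the hook still tight against the board's end, and press the orange lock fully down so that the blade stays out. Leave the other tools where they lie.

Things in the scene. Friction and masses are not known exactly. Their poses are not given: they have to be found in the camera images.
- tape: grey tape measure, upright: case 72 mm long (its x), 40 mm wide (y, the width to grip, flat sides), 62 mm high, 0.45 kg, with a non-slip rubber sole. Origin: centre of the underside; +x points out of the mouth, z up. The hook hangs 11 mm BELOW the underside. Set down and let go, the case holds its place by its weight and sole against the blade's spring even with the lock up
- tape_mouth (a point): lower front edge of the case, middle of its width: 36 mm ahead of the tape's origin, level with the underside. This edge goes to the cut line
- blade (a joint): how far the blade is drawn out, m: 0 retracted, 0.17 at most. A spring pulls it in with 1.8 N (at 0) to 2.3 N (at 0.17). With the lock up it runs freely
- hook (a point): lower end of the hook, on its inner face (the face that looks back to the case), middle of its width. The hook is a steel plate 22 mm wide and 3 mm thick; its lower end is 11 mm below the case's underside. With the blade in, the inner face stands 1 mm ahead of the mouth
- lock (a joint): travel of the lock, m: 0 up (open), 0.006 fully down (blade clamped). It moves straight down into the case, takes about 4 N, and stays where it is left
- lock_top (a point): centre of the top of the orange lock button, 26 x 18 mm, on top of the case, 8 mm ahead of the case's centre; its top is 72 mm above the case's underside when up
- board: long pale wooden board, fixed to the bench: 280 mm long (its x), 76 mm wide (y), 24 mm thick. Origin: centre of the underside, on the bench; +x points along the board to the end to be hooked (the robot's left)
- board_end (a point): middle of the upper edge of the end to be hooked: 140 mm along the board's +x, 24 mm above the bench
- cut_line: black line, 3 mm wide, drawn square across the board's top, 100 to 140 mm from the end to be hooked; origin at its middle on the board's top; x as the board's
- offcut: fixed block of the same wood, 94 mm long (x), 60 mm wide, 24 mm thick, on which the tape waits with its hook over the +x end; origin: centre of the underside
- screwdriver: bystander: red-handled screwdriver, 180 x 24 x 24 mm, lying on the bench, origin under its middle
- marker: bystander: white marker with a red cap, 124 x 13 x 14 mm, origin under its middle
- dark_handle: bystander: dark wooden handle, 23 x 118 x 19 mm, long along its y, origin under its middle

How it is judged (in metres and radians):
On the way:
1. with the lock still up, the hook bears on the board's end and the blade has been drawn out at least 40 mm (value of joint blade above 0.04 m and value of joint lock below 0.002 m and x of hook in the frame of board_end between -0.003 and 0.005 m and z of hook in the frame of board_end below -0.003 m and y of hook in the frame of board_end between -0.032 and 0.032 m), for 0.2 s.
At the end, for the whole second after the job is handed in: Lock down (4.5 of 6 mm or more); hook behind the board's end, 3 mm or more below its edge, within 5 mm of the end face and 32 mm of the middle; front of case within 6 mm of the line (height 3 mm); case upright (0.06 rad), along the board within 0.12 rad, at rest (value of joint lock above 0.0045 m and x of hook in the frame of board_end between -0.003 and 0.005 m and z of hook in the frame of board_end below -0.003 m and y of hook in the frame of board_end between -0.032 and 0.032 m and x of tape_mouth in the frame of cut_line between -0.006 and 0.006 m and z of tape_mouth in the frame of cut_line between -0.003 and 0.003 m and angle between tape's own z axis and vertical below 0.06 rad and angle between the x axis of tape and the x axis of board, either way round below 0.12 rad and linear speed of tape below 0.01 m/s and velocity of joint blade between -0.01 and 0.01 m/s); the robot touches nothing.
It fails at once if a bystander tool was moved more than 20 mm (distance of any of screwdriver, marker, dark_handle from where it was at the start of the episode above 0.02 m).
It also fails if it takes over 51 s, if anything falls off the work surface, if the arm or the gripper's body presses on something with over 40 N, if the wrist force passes 120 N, or if a joint passes its speed limit or range.

## Working session

There is one attempt and no reset: what is moved stays moved. The work goes in short steps, Python scripts to look and compute and a tool call to move; the robot and the scene stay as the last step left them, time stands still between calls to the robot, and variables do not carry over. Pictures are saved under pics/ and viewed, about 8 in all and at most 12, crops included, and the job is handed in when it is done.

Besides the shell and the picture viewer there is one more tool, called in YAML: its name, and indented under it one key for each argument. arm_command: Moves the arm, as the interface text tells. Its arguments: {"type":"object","properties":{"rows":{"type":"array","items":{"type":"object","properties":{"fingers":{"type":"number"},"travel":{"type":"array","items":{"type":"number"}},"roll":{"type":"number"}}}}},"required":["rows"]}

```bash
mkdir -p pics; cat > h.py <<'E'
import numpy as np, cv2
from station import *
def world(cam,u,v,d):
    c=get_calibration(cam); f=210/np.tan(np.radians(c["fov_y"])/2)
    p=np.stack([(u-c["cx"])/f*d,(v-c["cy"])/f*d,d],-1)
    return p@np.array(c["attitude"]).T+np.array(c["origin"])
def save(n,im): cv2.imwrite(f"pics/{n}.png",im[:,:,::-1])
E
python3 - <<'E'
from h import *
np.set_printoptions(precision=4,suppress=True)
for cam in ("top","side"):
    im,d=capture(cam); save(cam+"0",im); np.savez(cam+"0.npz",im=im,d=d); c=get_calibration(cam); print(cam,c["origin"],np.array(c["attitude"]).tolist(),c["fov_y"])
    for l in ("tape","lock_top","hook","board","cut_line","offcut","screwdriver","marker","dark_handle"):
        print(l,[(np.round(r["position"],3),round(r["p"],2)) for r in search_frame(cam,l)[:2]])
s=sense(); print(s)
print(get_calibration("wrist"))
E
```

```text
top [0.4416 0.0231 1.3002] [[-0.0008673304165989144, -0.9959526645533944, 0.08987512284799375], [-0.9998176610113158, 0.0025781192325352656, 0.018920835898139653], [-0.019075965711070605, -0.08984232449250383, -0.9957732996329905]] 45.12119455103843
tape [(array([ 0.608, -0.016,  0.084]), 0.95), (array([ 0.476, -0.056,  0.023]), 0.59)]
lock_top [(array([ 0.614, -0.005,  0.098]), 0.5)]
hook []
board [(array([ 0.478, -0.055,  0.023]), 0.58)]
cut_line []
offcut [(array([ 0.596, -0.058,  0.026]), 0.71)]
screwdriver [(array([ 0.617, -0.249,  0.018]), 0.67)]
marker [(array([0.574, 0.26 , 0.01 ]), 0.55)]
dark_handle [(array([0.454, 0.286, 0.019]), 0.86)]
side [0.4058 0.7644 0.6823] [[-0.9853092256928525, -0.09967134656208117, 0.138677151827735], [-0.17058071001128203, 0.6135758191886149, -0.7709908789856511], [-0.008243247939864029, -0.783320073010721, -0.6215639243729323]] 47.55025793415368
tape [(array([0.608, 0.013, 0.072]), 0.86)]
lock_top [(array([0.454, 0.276, 0.023]), 0.54), (array([ 0.611, -0.005,  0.096]), 0.43)]
hook [(array([ 0.616, -0.005,  0.095]), 0.58), (array([0.614, 0.023, 
[... 442 characters left out ...]
545, -0.0307,  0.0287,  0.017 ,  0.0799,  0.0199]), 'effort': array([ -0.0002, -39.0475,  18.7623,   4.2244,   0.0155,  -0.    ]), 'tcp_pos': array([ 0.2553, -0.5704,  0.2336]), 'ee_rot': array([[-0.9128, -0.4085,  0.    ],
       [-0.4085,  0.9128,  0.    ],
       [-0.    ,  0.    , -1.    ]]), 'wrist_force': array([-1.0396, -0.4136,  0.3488]), 'moment': array([ 0.0557, -0.0378, -0.0086]), 'gripper_width': 1.0005941392972433}
{'fov_y': 65.70646984690485, 'cx': 282.2325770427625, 'cy': 209.614763649215, 'mount': array([[-0.0022, -0.9522, -0.3055,  0.0849],
       [ 1.    , -0.002 , -0.0009,  0.0011],
       [ 0.0003, -0.3055,  0.9522, -0.1497],
       [ 0.    ,  0.    ,  0.    ,  1.    ]])}
```

```bash
python3 - <<'E'
from h import *
t=np.load("top0.npz");s=np.load("side0.npz")
# top crop around work
c=get_calibration("top");print(c["cx"],c["cy"])
im=t["im"]; cv2.imwrite("pics/topc.png",cv2.resize(im[60:300,180:460],None,fx=2.5,fy=2.5,interpolation=cv2.INTER_CUBIC)[:,:,::-1])
def meas(mask,d):
    v,u=np.nonzero(mask&(d>0)); p=world("top",u,v,d[v,u]); return p
np.set_printoptions(precision=4,suppress=True)
H,W=t["d"].shape
v,u=np.mgrid[:H,:W]; P=world("top",u,v,t["d"]); z=P[...,2]
for name,lo,hi,box in (("board",.015,.035,(.42,.54,-.25,.15)),("offcut",.015,.035,(.55,.66,-.15,.1)),("case",.075,.115,(.5,.7,-.15,.15))):
    m=(z>lo)&(z<hi)&(P[...,0]>box[0])&(P[...,0]<box[1])&(P[...,1]>box[2])&(P[...,1]<box[3])
    q=P[m]; r=cv2.minAreaRect(q[:,:2].astype(np.float32)); print(name,m.sum(),np.median(q[:,2]),r, np.round(cv2.boxPoints(r),4).tolist())
E
```

```text
278.83719651674534 211.24679885867684
board 3344 0.024277632365273694 ((0.4796702563762665, -0.0559985488653183), (0.07610299438238144, 0.2802959084510803), 6.327810287475586) [[0.42640000581741333, 0.07909999787807465], [0.45730000734329224, -0.19949999451637268], [0.5328999757766724, -0.19110000133514404], [0.5019999742507935, 0.08749999850988388]]
offcut 458 0.02400181763899145 ((0.6139441728591919, -0.06347598880529404), (0.06007695570588112, 0.17417439818382263), 3.825188636779785) [[0.5781999826431274, 0.021400000900030136], [0.5898000001907349, -0.15240000188350677], [0.6496999859809875, -0.14839999377727509], [0.6381000280380249, 0.02539999969303608]]
case 450 0.08550579433241301 ((0.6371707320213318, -0.07095342874526978), (0.05381118133664131, 0.1915021538734436), 23.406827926635742) [[0.574400007724762, 0.006200000178068876], [0.6504999995231628, -0.16949999332427979], [0.6998999714851379, -0.14810000360012054], [0.6237999796867371, 0.02759999968111515]]
```

View pics/topc.png

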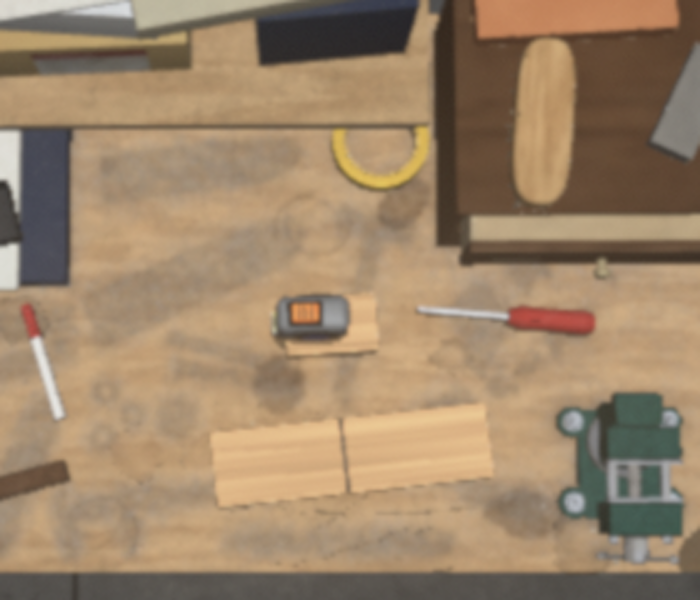

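View pics/side0.png

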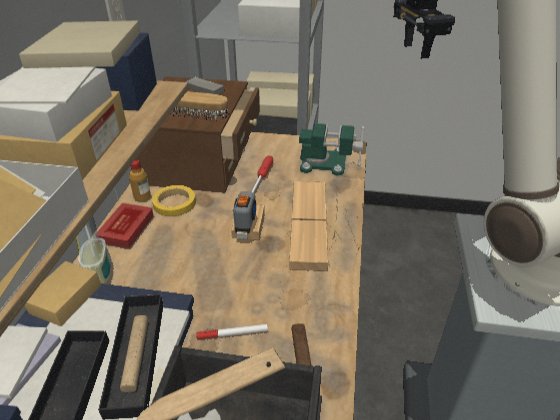

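```bash
python3 - <<'E'
from h import *
np.set_printoptions(precision=4,suppress=True)
t=np.load("top0.npz"); im=t["im"].astype(float); H,W=t["d"].shape
v,u=np.mgrid[:H,:W]; P=world("top",u,v,t["d"]); z=P[...,2]
R=lambda x0,x1,y0,y1:(P[...,0]>x0)&(P[...,0]<x1)&(P[...,1]>y0)&(P[...,1]<y1)
for n,m in (("case",(z>.07)&(z<.09)&R(.56,.66,-.09,.07)),("lock",(z>.0925)&(z<.105)&R(.56,.66,-.09,.07)),("hi",(z>.07)&(z<.105)&R(.56,.66,-.09,.07)),("offcut",(z>.015)&(z<.035)&R(.55,.66,-.15,.018))):
    q=P[m]; r=cv2.minAreaRect(q[:,:2].astype(np.float32)); print(n,m.sum(),np.median(q[:,2]),r,np.round(cv2.boxPoints(r),4).tolist())
m=(z>.015)&(z<.035)&R(.42,.54,-.25,.15)
q=P[m]; b=im.sum(2)[m]
ang=np.radians(96.33); X=np.array([np.cos(ang),np.sin(ang)]); Y=np.array([-X[1],X[0]]); c=np.array([.4797,-.056])
l=(q[:,:2]-c)@np.c_[X,Y]
k=(l[:,0]>-.02)&(l[:,0]<.07)&(abs(l[:,1])<.033)
dark=b[k]<np.median(b[k])*0.75; L=l[k][dark]; print(len(L),np.median(L[:,0]), np.polyfit(L[:,1],L[:,0],1), l[:,0].min(),l[:,0].max(), l[:,1].min(),l[:,1].max())
o=(im[...,0]>180)&(im[...,1]<150)&(im[...,2]<90)&R(.56,.66,-.09,.07); q=P[o]; r=cv2.minAreaRect(q[:,:2].astype(np.float32)); print("orange",o.sum(),q.mean(0),r)
# vise height etc
for nm,x0,x1,y0,y1 in (("vise",.38,.6,-.45,-.23),("wrk",.5,.7,-.13,.2)): 
    print(nm,z[R(x0,x1,y0,y1)].max())
print(z[R(.66,.9,-.1,.25)].max(), P[(z>.1)&R(.5,1,-.2,.3)].min(0))
E
```

```text
case 363 0.08392519644320529 ((0.6139267683029175, -0.016322188079357147), (0.07079636305570602, 0.04048630967736244), 89.56582641601562) [[0.5934000015258789, -0.051600001752376556], [0.633899986743927, -0.051899999380111694], [0.6344000101089478, 0.01889999955892563], [0.593999981880188, 0.019200000911951065]]
lock 75 0.09612627579914967 ((0.614551842212677, -0.014626327902078629), (0.017402539029717445, 0.03896477818489075), 1.7280282974243164) [[0.6053000092506409, 0.004600000102072954], [0.6064000129699707, -0.03440000116825104], [0.6237999796867371, -0.033799998462200165], [0.6226999759674072, 0.005100000184029341]]
hi 459 0.08528057785283538 ((0.6139267683029175, -0.016322188079357147), (0.07079636305570602, 0.04048630967736244), 89.56582641601562) [[0.5934000015258789, -0.051600001752376556], [0.633899986743927, -0.051899999380111694], [0.6344000101089478, 0.01889999955892563], [0.593999981880188, 0.019200000911951065]]
offcut 445 0.023940376247593376 ((0.6143714785575867, -0.06986716389656067), (0.06007695570588112, 0.16136349737644196), 3.825188636779785) [[0.5789999961853027, 0.00860000029206276], [0.5898000001907349, -0.15240000188350677], [0.6496999859809875, -0.14839999377727509], [0.6389999985694885, 0.012600000016391277]]
9 0.00595358265714583 [-0.0064  0.006 ] -0.14014319310599418 0.14015208953549368 -0.0380266553597003 0.038080675161738554
orange 53 [ 0.6147 -0.009   0.0958] ((0.6148273944854736, -0.008608858101069927), (0.012952924706041813, 0.021963458508253098), 0.9955523610115051)
vise 0.10319393902933682
wrk 0.10305968727320747
0.4432266597753559 [ 0.6055 -0.2     0.1001]
```

arm_command:
  rows:
    - {"fingers": 100,"travel": [-3.9,3,0],"roll": -6.7}
    - {"fingers": 100,"travel": [-7.8,6,0],"roll": -13.4}
    - {"fingers": 100,"travel": [-11.7,9,0],"roll": -20.1}
    - {"fingers": 100,"travel": [-15.6,12,0],"roll": -26.8}
    - {"fingers": 100,"travel": [-19.5,15,0],"roll": -33.5}
    - {"fingers": 100,"travel": [-23.4,18,0],"roll": -40.2}
    - {"fingers": 100,"travel": [-27.3,21,0],"roll": -47}
    - {"fingers": 100,"travel": [-31.2,24,0],"roll": -54}
    - {"fingers": 100,"travel": [-35.1,27,0],"roll": -61}
    - {"fingers": 100,"travel": [-39,30,0],"roll": -67.4}

```text
time_s: 2.0
tcp_pos: [0.4894, -0.1353, 0.234]
ee_rot: [[0.031, -1.0, 0.001], [-1.0, -0.031, -0.0], [0.0, -0.001, -1.0]]
wrist_force: [0.9, -0.3, -0.2]
gripper_width: 0.996
```

arm_command:
  rows:
    - {"fingers": 100,"travel": [-4,-2,0],"roll": 0}
    - {"fingers": 100,"travel": [-8,-4.5,0],"roll": 0}
    - {"fingers": 100,"travel": [-11.3,-6.3,0],"roll": 0}
    - {"fingers": 100,"travel": [-11.3,-6.3,0],"roll": 0}
    - {"fingers": 100,"travel": [-11.3,-6.3,0],"roll": 0}

```text
time_s: 2.5
tcp_pos: [0.5488, -0.0219, 0.2333]
ee_rot: [[0.028, -1.0, -0.001], [-1.0, -0.028, -0.0], [0.0, 0.001, -1.0]]
wrist_force: [-0.2, -0.3, 0.2]
gripper_width: 0.998
```

```bash
cat >> h.py <<'E'
def wrist_rect(s, n):
    """wrist picture -> overhead maps: returns im, depth, world points"""
    im,d=capture("wrist"); c=get_calibration("wrist"); f=210/np.tan(np.radians(c["fov_y"])/2)
    v,u=np.mgrid[:420,:560]; x=u-c["cx"]; y=v-c["cy"]; r=np.hypot(x,y)+1e-9; th=r/f
    k=np.tan(th)/r; p=np.stack([x*k*d,y*k*d,d,np.ones_like(d)],-1)
    M=np.array(c["mount"]); q=(p@M.T)[...,:3]
    P=q@np.array(s["ee_rot"]).T+np.array(s["tcp_pos"])
    save(n,im); np.savez(n+".npz",im=im,d=d,P=P); return im,d,P
E
python3 - <<'E'
from h import *
np.set_printoptions(precision=4,suppress=True)
s=sense(); print(s["tcp_pos"],s["ee_rot"],s["joints"],s["time_s"])
im,d,P=wrist_rect(s,"w1"); z=P[...,2]; print(sense()["time_s"])
R=lambda x0,x1,y0,y1:(P[...,0]>x0)&(P[...,0]<x1)&(P[...,1]>y0)&(P[...,1]<y1)&(d>0)
for n,m in (("case",(z>.07)&(z<.115)&R(.57,.66,-.075,.05)),("lock",(z>.0935)&(z<.105)&R(.57,.66,-.075,.05)),("board",(z>.015)&(z<.035)&R(.4,.55,-.25,.15)),("offc",(z>.015)&(z<.035)&R(.565,.66,-.15,.015))):
    q=P[m]; r=cv2.minAreaRect(q[:,:2].astype(np.float32)); print(n,m.sum(),np.median(q[:,2]),r,np.round(cv2.boxPoints(r),4).tolist())
E
```

```text
[ 0.5488 -0.0219  0.2333] [[ 0.028  -0.9996 -0.0007]
 [-0.9996 -0.028  -0.0001]
 [ 0.0001  0.0007 -1.    ]] [ 14.6309  14.7107 -10.289   -0.0036 -65.0436 -13.0259] 2.5
2.55
case 2576 0.08386242165427288 ((0.6132721304893494, -0.016448453068733215), (0.04042316973209381, 0.07217440009117126), 0.7633517384529114) [[0.5925999879837036, 0.01940000057220459], [0.593500018119812, -0.052799999713897705], [0.6340000033378601, -0.052299998700618744], [0.6330000162124634, 0.019899999722838402]]
lock 410 0.09459165702855367 ((0.6133180856704712, -0.008570773527026176), (0.017724312841892242, 0.026061924174427986), 1.1096774339675903) [[0.604200005531311, 0.00430000014603138], [0.6047000288963318, -0.021800000220537186], [0.6223999857902527, -0.021400000900030136], [0.6219000220298767, 0.004600000102072954]]
board 14854 0.02251488724911571 ((0.47866982221603394, -0.055749401450157166), (0.07695040851831436, 0.28052815794944763), 6.2105021476745605) [[0.4251999855041504, 0.0794999971985817], [0.45559999346733093, -0.19939999282360077], [0.5321000218391418, -0.19099999964237213], [0.5016999840736389, 0.08789999783039093]]
offc 2317 0.0225611646754052 ((0.6132701635360718, -0.06487448513507843), (0.06031078100204468, 0.1521819680929184), 3.5679681301116943) [[0.5784000158309937, 0.009200000204145908], [0.5878999829292297, -0.14270000159740448], [0.6481000185012817, -0.1388999968767166], [0.6385999917984009, 0.012900000438094139]]
```

View pics/w1.png

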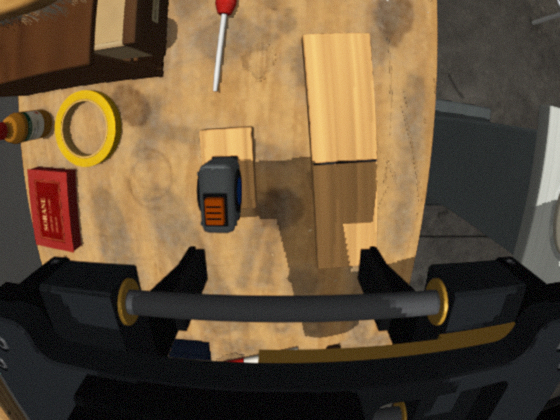

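arm_command:
  rows:
    - {"fingers": 100,"travel": [-0.2,-3.5,0],"roll": 0}
    - {"fingers": 100,"travel": [-0.4,-6.5,1],"roll": 0}
    - {"fingers": 100,"travel": [-0.4,-6.5,5],"roll": 0}
    - {"fingers": 100,"travel": [-0.4,-6.5,9],"roll": 0}
    - {"fingers": 100,"travel": [-0.4,-6.5,12.5],"roll": 0}
    - {"fingers": 100,"travel": [-0.4,-6.5,15],"roll": 0}
    - {"fingers": 100,"travel": [-0.4,-6.5,16.8],"roll": 0}
    - {"fingers": 100,"travel": [-0.4,-6.5,17.6],"roll": 0}
    - {"fingers": 100,"travel": [-0.4,-6.5,17.6],"roll": 0}
    - {"fingers": 100,"travel": [-0.4,-6.5,17.6],"roll": 0}

```text
time_s: 3.55
tcp_pos: [0.6143, -0.0175, 0.0587]
ee_rot: [[0.026, -1.0, 0.002], [-1.0, -0.026, 0.0], [-0.0, -0.002, -1.0]]
wrist_force: [0.4, -0.8, 0.5]
gripper_width: 0.998
```

```bash
python3 - <<'E'
from h import *
np.set_printoptions(precision=4,suppress=True)
t=np.load("w1.npz"); im=t["im"].astype(float).sum(2); P=t["P"]
a=np.radians(96.27); X=np.array([np.cos(a),np.sin(a)]); Y=np.array([-X[1],X[0]]); c=np.array([.4787,-.0558])
l=(P[...,:2]-c)@np.c_[X,Y]; z=P[...,2]
m=(z>.012)&(z<.035)&(abs(l[...,1])<.034)&(abs(l[...,0])<.03)
x=l[m][:,0]; y=l[m][:,1]; b=im[m]
for y0,y1 in((-.03,-.01),(-.01,.01),(.01,.03)):
    k=(y>y0)&(y<y1); print([(round(q*1000,1),int(np.mean(b[k&(abs(x-q)<.0007)]))) for q in np.arange(-.004,.014,.001)])
E
```

```text
[(np.float64(-4.0), 528), (np.float64(-3.0), 532), (np.float64(-2.0), 528), (np.float64(-1.0), 524), (np.float64(0.0), 528), (np.float64(1.0), 526), (np.float64(2.0), 526), (np.float64(3.0), 529), (np.float64(4.0), 497), (np.float64(5.0), 426), (np.float64(6.0), 265), (np.float64(7.0), 160), (np.float64(8.0), 175), (np.float64(9.0), 242), (np.float64(10.0), 279), (np.float64(11.0), 286), (np.float64(12.0), 289), (np.float64(13.0), 284)]
[(np.float64(-4.0), 491), (np.float64(-3.0), 486), (np.float64(-2.0), 485), (np.float64(-1.0), 489), (np.float64(0.0), 488), (np.float64(1.0), 487), (np.float64(2.0), 493), (np.float64(3.0), 486), (np.float64(4.0), 442), (np.float64(5.0), 314), (np.float64(6.0), 171), (np.float64(7.0), 91), (np.float64(8.0), 120), (np.float64(9.0), 214), (np.float64(10.0), 252), (np.float64(11.0), 261), (np.float64(12.0), 260), (np.float64(13.0), 261)]
[(np.float64(-4.0), 500), (np.float64(-3.0), 502), (np.float64(-2.0), 506), (np.float64(-1.0), 504), (np.float64(0.0), 503), (np.float64(1.0), 503), (np.float64(2.0), 507), (np.float64(3.0), 500), (np.float64(4.0), 482), (np.float64(5.0), 376), (np.float64(6.0), 234), (np.float64(7.0), 131), (np.float64(8.0), 136), (np.float64(9.0), 206), (np.float64(10.0), 260), (np.float64(11.0), 268), (np.float64(12.0), 271), (np.float64(13.0), 268)]
```

arm_command:
  rows:
    - {"fingers": 20,"travel": [0,0,0],"roll": 0}
    - {"fingers": 20,"travel": [0,0,0],"roll": 0}
    - {"fingers": 20,"travel": [0,0,0],"roll": 0}
    - {"fingers": 20,"travel": [0,0,0],"roll": 0}
    - {"fingers": 20,"travel": [0,0,0],"roll": 0}
    - {"fingers": 20,"travel": [0,0,0],"roll": 0}
    - {"fingers": 20,"travel": [0,0,0],"roll": 0}
    - {"fingers": 20,"travel": [0,0,0],"roll": 0}

```text
time_s: 4.35
tcp_pos: [0.6141, -0.0169, 0.0576]
ee_rot: [[0.027, -1.0, 0.001], [-1.0, -0.027, 0.0], [-0.0, -0.001, -1.0]]
wrist_force: [1.0, 0.0, -0.4]
gripper_width: 0.455
```

arm_command:
  rows:
    - {"fingers": 20,"travel": [0,0,-1.5],"roll": 0}
    - {"fingers": 20,"travel": [0,0,-3.5],"roll": 0}
    - {"fingers": 20,"travel": [0,0,-5],"roll": 0}
    - {"fingers": 20,"travel": [-1,2,-5],"roll": -1}
    - {"fingers": 20,"travel": [-3,5.5,-5],"roll": -2.4}
    - {"fingers": 20,"travel": [-5,9,-5],"roll": -3.6}
    - {"fingers": 20,"travel": [-6.7,12.5,-5],"roll": -4.7}
    - {"fingers": 20,"travel": [-7.7,14.5,-5],"roll": -4.7}
    - {"fingers": 20,"travel": [-7.7,14.5,-5],"roll": -4.7}
    - {"fingers": 20,"travel": [-7.7,14.5,-5],"roll": -4.7}

```text
time_s: 5.35
tcp_pos: [0.4658, 0.0562, 0.107]
ee_rot: [[0.109, -0.994, -0.001], [-0.994, -0.109, -0.0], [0.0, 0.001, -1.0]]
wrist_force: [0.9, 0.3, -6.1]
gripper_width: 0.456
```

```bash
python3 - <<'E'
from h import *
np.set_printoptions(precision=4,suppress=True)
s=sense(); print(s["tcp_pos"],s["ee_rot"][:,1],s["wrist_force"])
im,d,P=wrist_rect(s,"w2")
a=np.radians(96.27); X=np.array([np.cos(a),np.sin(a)]); Y=np.array([-X[1],X[0]])
print("tcp in board",(s["tcp_pos"][:2]-[.479,-.0558])@np.c_[X,Y])
z=P[...,2]; q=P[(z>.12)&(z<.16)&(d>0)&(np.hypot(*(P[...,:2]-s["tcp_pos"][:2]).transpose(2,0,1))<.06)]
print(len(q)); 
im2,d2=capture("side"); save("s2",im2); print(s["time_s"])
cv2.imwrite("pics/s2c.png",cv2.resize(im2[120:330,200:400],None,fx=2.8,fy=2.8,interpolation=cv2.INTER_CUBIC)[:,:,::-1])
v,u=np.mgrid[:420,:560]; Q=world("side",u,v,d2)
L=np.c_[((Q[...,:2]-[.479,-.0558])@np.c_[X,Y]).reshape(-1,2),Q[...,2].ravel()]
k=(d2.ravel()>0)&(abs(L[:,1])<.05)&(L[:,0]>.09)&(L[:,0]<.18)&(L[:,2]>.04)
L=L[k]
# front of tape: x hist by z bands
for z0 in np.arange(.05,.16,.008):
    b=L[(L[:,2]>=z0)&(L[:,2]<z0+.008)&(abs(L[:,1])<.018)]
    if len(b)>3: print(round(z0,3),len(b),np.percentile(b[:,0],[50,95]),np.percentile(b[:,1],[5,95]))
E
```

```text
[0.4658 0.0562 0.107 ] [-0.994  -0.1089  0.0013] [ 0.9451  0.2576 -6.1209]
tcp in board [0.1128 0.0009]
10282
5.35
0.058 14 [0.1521 0.154 ] [-0.008   0.0104]
0.066 35 [0.1524 0.1541] [-0.0075  0.0114]
0.074 66 [0.1495 0.1531] [-0.0116  0.0148]
0.082 60 [0.1489 0.1505] [-0.0138  0.0162]
0.09 60 [0.1476 0.1503] [-0.0158  0.0161]
0.098 68 [0.148  0.1506] [-0.0161  0.0157]
0.106 58 [0.1477 0.15  ] [-0.0165  0.0153]
0.114 65 [0.1479 0.1501] [-0.0147  0.0162]
0.122 92 [0.147  0.1498] [-0.0172  0.0145]
0.13 231 [0.1347 0.1471] [-0.0137  0.0162]
0.138 80 [0.1308 0.138 ] [-0.0082  0.0104]
0.146 53 [0.1231 0.1346] [-0.0065  0.0082]
```

View pics/s2c.png

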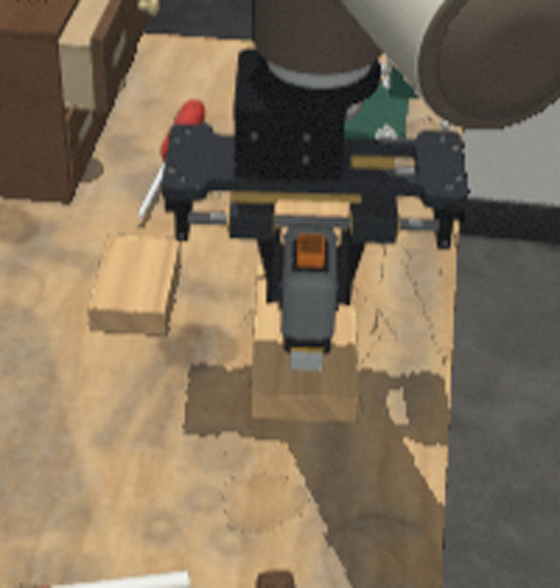

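arm_command:
  rows:
    - {"fingers": 20,"travel": [0,0,1.5],"roll": 0}
    - {"fingers": 20,"travel": [0,0,3.2],"roll": 0}
    - {"fingers": 20,"travel": [0,0,4.3],"roll": 0}
    - {"fingers": 20,"travel": [0,0,4.7],"roll": 0}
    - {"fingers": 20,"travel": [0,0,4.7],"roll": 0}
    - {"fingers": 20,"travel": [0,0,4.7],"roll": 0}

```text
time_s: 6.05
tcp_pos: [0.4673, 0.0563, 0.0609]
ee_rot: [[0.108, -0.994, 0.001], [-0.994, -0.108, 0.0], [-0.0, -0.001, -1.0]]
wrist_force: [-0.4, 0.2, -6.0]
gripper_width: 0.456
```

arm_command:
  rows:
    - {"fingers": 20,"travel": [0.5,0,0],"roll": 0}
    - {"fingers": 20,"travel": [1,0,0],"roll": 0}
    - {"fingers": 20,"travel": [1.5,0,0],"roll": 0}
    - {"fingers": 20,"travel": [2.2,0,0],"roll": 0}
    - {"fingers": 20,"travel": [3.2,0,0],"roll": 0}
    - {"fingers": 20,"travel": [4.2,0,0],"roll": 0}
    - {"fingers": 20,"travel": [5.2,0,0],"roll": 0}
    - {"fingers": 20,"travel": [6.2,0,0],"roll": 0}
    - {"fingers": 20,"travel": [7,0,0],"roll": 0}
    - {"fingers": 20,"travel": [7,0,0],"roll": 0}

```text
time_s: 7.05
tcp_pos: [0.4743, -0.0144, 0.0605]
ee_rot: [[0.106, -0.994, -0.0], [-0.994, -0.106, -0.0], [0.0, 0.0, -1.0]]
wrist_force: [0.1, 2.4, -4.6]
gripper_width: 0.456
```

```bash
python3 - <<'E'
from h import *
np.set_printoptions(precision=4,suppress=True)
s=sense(); print(s["tcp_pos"],s["ee_rot"][:,1],s["wrist_force"])
a=np.radians(96.27); X=np.array([np.cos(a),np.sin(a)]); Y=np.array([-X[1],X[0]])
print("tcp in board",(s["tcp_pos"][:2]-[.479,-.0558])@np.c_[X,Y])
im2,d2=capture("side"); 
cv2.imwrite("pics/s3c.png",cv2.resize(im2[150:300,240:380],None,fx=4,fy=4,interpolation=cv2.INTER_CUBIC)[:,:,::-1])
E
```

```text
[ 0.4743 -0.0144  0.0605] [-0.9943 -0.1064  0.0001] [ 0.0598  2.3852 -4.5812]
tcp in board [0.0416 0.0002]
```

View pics/s3c.png

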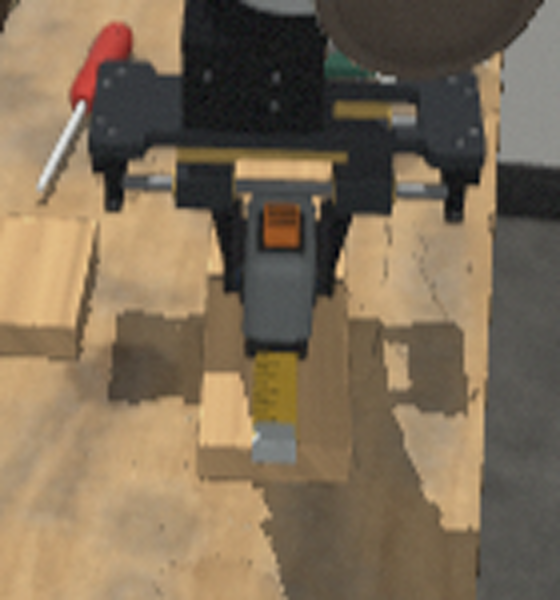

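arm_command:
  rows:
    - {"fingers": 20,"travel": [0.8,0,0],"roll": 0}
    - {"fingers": 20,"travel": [1.8,0,0],"roll": 0}
    - {"fingers": 20,"travel": [2.8,0,0],"roll": 0}
    - {"fingers": 20,"travel": [3.8,0,0],"roll": 0}
    - {"fingers": 20,"travel": [4.8,0,0],"roll": 0}
    - {"fingers": 20,"travel": [5.8,0,0],"roll": 0}
    - {"fingers": 20,"travel": [6.6,0,0],"roll": 0}
    - {"fingers": 20,"travel": [7.1,0,0],"roll": 0}
    - {"fingers": 20,"travel": [7.1,0,0],"roll": 0}
    - {"fingers": 20,"travel": [7.1,0,0.1],"roll": 0}

```text
time_s: 8.1
tcp_pos: [0.4818, -0.084, 0.0596]
ee_rot: [[0.108, -0.994, -0.0], [-0.994, -0.108, 0.0], [-0.0, 0.0, -1.0]]
wrist_force: [-1.0, 2.5, -4.6]
gripper_width: 0.455
```

```bash
python3 - <<'E'
from h import *
np.set_printoptions(precision=4,suppress=True)
s=sense(); print(s["tcp_pos"],s["ee_rot"][:,1],s["wrist_force"])
a=np.radians(96.27); X=np.array([np.cos(a),np.sin(a)]); Y=np.array([-X[1],X[0]])
print("tcp in board",(s["tcp_pos"][:2]-[.479,-.0558])@np.c_[X,Y])
im2,d2=capture("side"); np.savez("s4.npz",im=im2,d=d2)
cv2.imwrite("pics/s4c.png",cv2.resize(im2[150:300,240:380],None,fx=4,fy=4,interpolation=cv2.INTER_CUBIC)[:,:,::-1])
v,u=np.mgrid[:420,:560]; Q=world("side",u,v,d2)
L=np.c_[((Q[...,:2]-[.479,-.0558])@np.c_[X,Y]).reshape(-1,2),Q[...,2].ravel()]
k=(d2.ravel()>0)&(abs(L[:,1])<.018)&(L[:,0]>-.04)&(L[:,0]<.16); L=L[k]
for z0 in np.arange(.03,.1,.006):
    b=L[(L[:,2]>=z0)&(L[:,2]<z0+.006)&(L[:,0]<.05)]
    if len(b)>3: print(round(z0,3),len(b),np.percentile(b[:,0],[50,90]))
b=L[(L[:,0]>.135)]; print(len(b),np.median(b,0))
E
```

```text
[ 0.4818 -0.084   0.0596] [-0.9941 -0.1082  0.0002] [-1.0414  2.4682 -4.6086]
tcp in board [-0.0284  0.0003]
0.03 141 [0.0256 0.0454]
0.036 45 [0.0075 0.0093]
0.042 31 [0.0068 0.008 ]
0.048 39 [0.0062 0.0096]
0.054 32 [0.0066 0.0091]
0.06 38 [0.007  0.0095]
0.066 33 [0.0061 0.0093]
0.072 43 [0.0071 0.0086]
0.078 58 [0.005  0.0074]
0.084 115 [-0.0024  0.0062]
0.09 42 [-0.0074 -0.0023]
0.096 61 [-0.0184 -0.008 ]
694 [0.144  0.0028 0.387 ]
```

View pics/s4c.png

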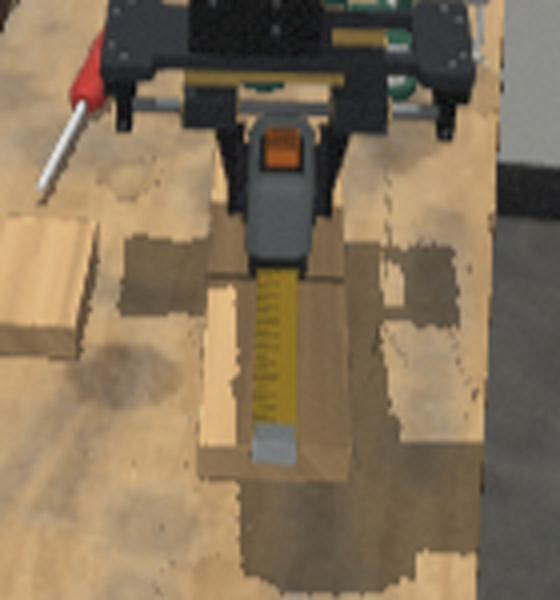

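```bash
python3 - <<'E'
from h import *
t=np.load("s4.npz"); im=t["im"].astype(float).sum(2)
a=np.radians(96.27); X=np.array([np.cos(a),np.sin(a)]); Y=np.array([-X[1],X[0]])
# resample onto board top plane via projection
c=get_calibration("side"); f=210/np.tan(np.radians(c["fov_y"])/2); A=np.array(c["attitude"]); o=np.array(c["origin"])
def samp(x,y,z=.024):
    w=np.c_[np.array([.479,-.0558])+np.outer(x,X)+np.outer(y,Y),np.full(len(x),z)]
    p=(w-o)@A; return cv2.remap(im.astype(np.float32),(p[:,0]/p[:,2]*f+c["cx"]).astype(np.float32)[None],(p[:,1]/p[:,2]*f+c["cy"]).astype(np.float32)[None],cv2.INTER_LINEAR)[0]
xs=np.arange(-.004,.02,.001); print((xs*1000).astype(int))
for ys in ((-.034,-.024),(.024,.034),(-.008,.008)):
    print(np.mean([samp(xs,np.full(len(xs),y)) for y in np.linspace(*ys,8)],0).astype(int))
xe=np.arange(.13,.15,.001); print((xe*1000).astype(int)); print(np.mean([samp(xe,np.full(len(xe),y)) for y in np.linspace(.02,.034,8)],0).astype(int))
print(np.mean([samp(xe,np.full(len(xe),y)) for y in np.linspace(-.034,-.02,8)],0).astype(int))
E
```

```text
[-4 -3 -2 -1  0  1  2  3  4  5  6  6  8  9 10 11 12 13 14 15 16 17 18 19]
[314 315 315 315 315 308 285 262 240 230 224 219 221 242 263 284 299 310
 322 339 380 420 460 483]
[294 295 295 294 294 293 275 251 226 209 214 219 224 240 258 275 289 290
 291 292 293 294 294 295]
[ 99 128 158 187 209 226 243 256 263 270 277 278 277 276 276 275 274 273
 275 281 286 290 286 281]
[130 131 132 133 134 135 136 137 138 139 140 141 142 143 144 145 146 147
 148 149]
[302 303 303 302 301 302 305 309 313 316 320 322 323 324 326 327 328 328
 327 327]
[524 524 524 524 525 525 525 524 500 466 432 398 364 334 331 332 333 333
 333 333]
```

arm_command:
  rows:
    - {"fingers": 20,"travel": [0.05,0,0.1],"roll": 0}
    - {"fingers": 20,"travel": [0.1,0,0.15],"roll": 0}
    - {"fingers": 20,"travel": [0.1,0,0.2],"roll": 0}
    - {"fingers": 20,"travel": [0.1,0,0.2],"roll": 0}
    - {"fingers": 20,"travel": [0.1,0,0.2],"roll": 0}

```text
time_s: 8.65
tcp_pos: [0.4819, -0.0848, 0.0576]
ee_rot: [[0.108, -0.994, -0.0], [-0.994, -0.108, 0.0], [-0.0, 0.0, -1.0]]
wrist_force: [-1.2, 3.7, -3.9]
gripper_width: 0.453
```

arm_command:
  rows:
    - {"fingers": 20,"travel": [0,0,0.06],"roll": 0}
    - {"fingers": 20,"travel": [0,0,0.06],"roll": 0}
    - {"fingers": 20,"travel": [0,0,0.06],"roll": 0}

```text
time_s: 8.95
tcp_pos: [0.4819, -0.0848, 0.0575]
ee_rot: [[0.109, -0.994, -0.0], [-0.994, -0.109, 0.0], [-0.0, 0.0, -1.0]]
wrist_force: [-2.4, 4.5, 0.3]
gripper_width: 0.456
```

arm_command:
  rows:
    - {"fingers": 55,"travel": [0,0,0],"roll": 0}
    - {"fingers": 70,"travel": [0,0,0],"roll": 0}
    - {"fingers": 85,"travel": [0,0,0],"roll": 0}
    - {"fingers": 85,"travel": [0,0,0],"roll": 0}
    - {"fingers": 85,"travel": [0,0,0],"roll": 0}
    - {"fingers": 85,"travel": [0,0,-1.5],"roll": 0}
    - {"fingers": 85,"travel": [0,0,-4],"roll": 0}
    - {"fingers": 85,"travel": [0,0,-7.5],"roll": 0}
    - {"fingers": 85,"travel": [0,0,-10],"roll": 0}
    - {"fingers": 85,"travel": [0,0,-10],"roll": 0}

```text
time_s: 9.95
tcp_pos: [0.4846, -0.085, 0.1608]
ee_rot: [[0.109, -0.994, 0.009], [-0.994, -0.109, 0.0], [0.001, -0.009, -1.0]]
wrist_force: [0.8, 0.0, 0.2]
gripper_width: 0.848
```

```bash
cat > chk.py <<'E'
from h import *
import sys
np.set_printoptions(precision=4,suppress=True)
s=sense(); print(s["time_s"],s["tcp_pos"],s["wrist_force"])
a=np.radians(96.27); X=np.array([np.cos(a),np.sin(a)]); Y=np.array([-X[1],X[0]]); c0=np.array([.479,-.0558])
B=np.c_[X,Y]; print("tcp in board",(s["tcp_pos"][:2]-c0)@B)
def loc(P): return np.concatenate([(P[...,:2]-c0)@B,P[...,2:]],-1)
def rep(n,L,d):
    for nm,z0,z1 in (("case",.07,.09),("lock",.0885,.105)):
        m=(d>0)&(L[...,2]>z0)&(L[...,2]<z1)&(L[...,0]>-.09)&(L[...,0]<.04)&(abs(L[...,1])<.035); q=L[m]
        if len(q)>5: print(n,nm,len(q),np.median(q[:,2]).round(4),cv2.minAreaRect(q[:,:2].astype(np.float32)),q.min(0),q.max(0))
im,d,P=wrist_rect(s,"w_"+sys.argv[1]); rep("wrist",loc(P),d)
v,u=np.mgrid[:420,:560]
im,d=capture("top"); rep("top",loc(world("top",u,v,d)),d); 
im,d=capture("side"); L=loc(world("side",u,v,d)); rep("side",L,d); cv2.imwrite("pics/s_%s.png"%sys.argv[1],cv2.resize(im[150:300,240:380],None,fx=4,fy=4,interpolation=cv2.INTER_CUBIC)[:,:,::-1])
m=(d>0)&(L[...,2]>.036)&(L[...,2]<.078)&(L[...,0]>-.03)&(L[...,0]<.04)&(abs(L[...,1])<.018); print("front x",np.median(L[m][:,0]))
E
python3 chk.py a
```

```text
9.95 [ 0.4846 -0.085   0.1608] [0.7638 0.0176 0.1892]
tcp in board [-0.0296 -0.0024]
wrist case 3488 0.0831 ((-0.029599089175462723, 0.0009987857192754745), (0.040188517421483994, 0.07000919431447983), 89.69757843017578) [-0.0646 -0.0191  0.07  ] [0.0054 0.0211 0.09  ]
wrist lock 869 0.0944 ((-0.020536646246910095, 0.0009777145460247993), (0.02658769115805626, 0.017760181799530983), 0.0710458904504776) [-0.0338 -0.0079  0.0887] [-0.0072  0.0099  0.0972]
side case 319 0.0837 ((-0.026362678036093712, 0.0026591774076223373), (0.03960595652461052, 0.07117485255002975), 89.43952941894531) [-0.0621 -0.017   0.07  ] [0.0093 0.0225 0.0898]
side lock 98 0.0954 ((-0.024478411301970482, 0.0030502500012516975), (0.02026982791721821, 0.0420498289167881), 83.71633911132812) [-0.0455 -0.0082  0.0885] [-0.0038  0.0133  0.0987]
front x 0.006267134477251994
```

View pics/w_a.png

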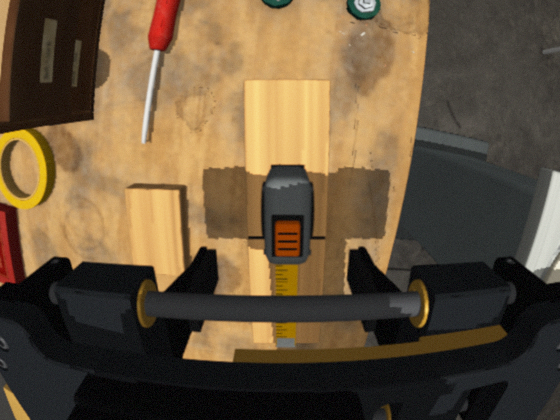

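arm_command:
  rows:
    - {"fingers": 0,"travel": [-0.9,0.1,0],"roll": 0}
    - {"fingers": 0,"travel": [-0.9,0.1,0],"roll": 0}
    - {"fingers": 0,"travel": [-0.9,0.1,2],"roll": 0}
    - {"fingers": 0,"travel": [-0.9,0.1,4],"roll": 0}
    - {"fingers": 0,"travel": [-0.9,0.1,5.5],"roll": 0}
    - {"fingers": 0,"travel": [-0.9,0.1,6],"roll": 0}
    - {"fingers": 0,"travel": [-0.9,0.1,6],"roll": 0}
    - {"fingers": 0,"travel": [-0.9,0.1,6],"roll": 0}
    - {"fingers": 0,"travel": [-0.9,0.1,6],"roll": 0}
    - {"fingers": 0,"travel": [-0.9,0.1,6],"roll": 0}

```text
time_s: 11.1
tcp_pos: [0.4809, -0.0759, 0.0974]
ee_rot: [[0.109, -0.994, 0.002], [-0.994, -0.109, 0.0], [0.0, -0.002, -1.0]]
wrist_force: [0.8, 1.9, 3.5]
gripper_width: 0.202
```

```bash
python3 - <<'E'
from h import *
s=sense(); print(s["tcp_pos"],s["wrist_force"],s["gripper_width"])
a=np.radians(96.27); X=np.array([np.cos(a),np.sin(a)]); Y=np.array([-X[1],X[0]]); c0=np.array([.479,-.0558])
print((s["tcp_pos"][:2]-c0)@np.c_[X,Y])
t=np.load("w_a.npz"); P=t["P"]; L=(P[...,:2]-c0)@np.c_[X,Y]; im=t["im"].astype(float).sum(2)
for y0,y1 in ((-.036,-.024),(.024,.036)):
    m=(P[...,2]<.035)&(P[...,2]>.01)&(L[...,1]>y0)&(L[...,1]<y1)
    print([(int(q*1000),int(im[m&(abs(L[...,0]-q)<.0007)].mean())) for q in np.arange(.001,.014,.001)])
E
```

```text
[ 0.48093257 -0.07591782  0.09744585] [0.82668047 1.87973359 3.54708772] 0.2020530944156256
[-0.02020855  0.00027614]
[(1, 309), (2, 309), (3, 313), (4, 307), (5, 227), (6, 93), (7, 71), (8, 142), (9, 252), (10, 301), (11, 317), (12, 309), (13, 309)]
[(1, 287), (2, 284), (3, 287), (4, 270), (5, 207), (6, 102), (7, 62), (8, 119), (9, 208), (10, 278), (11, 286), (12, 285), (13, 285)]
```

arm_command:
  rows:
    - {"fingers": 45,"travel": [0,0,0],"roll": 0}
    - {"fingers": 45,"travel": [0,0,0],"roll": 0}
    - {"fingers": 45,"travel": [0,0,0],"roll": 0}
    - {"fingers": 45,"travel": [0,0,0],"roll": 0}
    - {"fingers": 45,"travel": [0,0,-2],"roll": 0}
    - {"fingers": 45,"travel": [0,0,-5],"roll": 0}
    - {"fingers": 0,"travel": [0,0,-6],"roll": 0}
    - {"fingers": 0,"travel": [0,0,-6],"roll": 0}
    - {"fingers": 0,"travel": [0,0,-6],"roll": 0}
    - {"fingers": 0,"travel": [0,0,-6],"roll": 0}

```text
time_s: 12.1
tcp_pos: [0.4788, -0.0762, 0.1554]
ee_rot: [[0.108, -0.994, -0.004], [-0.994, -0.108, -0.0], [-0.0, 0.004, -1.0]]
wrist_force: [-0.0, -0.3, 0.8]
gripper_width: 0.173
```

```bash
python3 chk.py b
```

```text
12.1 [ 0.4788 -0.0762  0.1554] [-0.0308 -0.2892  0.8026]
tcp in board [-0.0203  0.0024]
wrist case 3702 0.0831 ((-0.029726747423410416, 0.0009260214865207672), (0.040392275899648666, 0.06990136951208115), 89.6221923828125) [-0.0647 -0.0194  0.0701] [0.0052 0.0211 0.09  ]
wrist lock 907 0.0944 ((-0.02076885849237442, 0.0011136429384350777), (0.017474258318543434, 0.02586979791522026), 88.9485092163086) [-0.0338 -0.0078  0.0885] [-0.0077  0.01    0.0969]
side case 316 0.0837 ((-0.026806943118572235, 0.0028843190521001816), (0.07328598201274872, 0.039430320262908936), 1.2787630558013916) [-0.0636 -0.017   0.0704] [0.01   0.0227 0.0898]
side lock 101 0.0951 ((-0.018040992319583893, 0.0023767156526446342), (0.02172323688864708, 0.03586479648947716), 89.8810043334961) [-0.036  -0.0085  0.0885] [-0.0001  0.0133  0.0993]
front x 0.006015989309963175
```

arm_command:
  rows:
    - {"fingers": 0,"travel": [0,0,0],"roll": 0}
    - {"fingers": 0,"travel": [0,0,0],"roll": 0}
    - {"fingers": 0,"travel": [0,0,0],"roll": 0}
    - {"fingers": 0,"travel": [0,0,2],"roll": 0}
    - {"fingers": 0,"travel": [0,0,3.5],"roll": 0}
    - {"fingers": 0,"travel": [0,0,4.3],"roll": 0}
    - {"fingers": 0,"travel": [0,0,4.6],"roll": 0}
    - {"fingers": 0,"travel": [0,0,4.6],"roll": 0}
    - {"fingers": 0,"travel": [0,0,4.6],"roll": 0}

```text
time_s: 13.15
tcp_pos: [0.4806, -0.0761, 0.1116]
ee_rot: [[0.108, -0.994, 0.001], [-0.994, -0.108, 0.0], [0.0, -0.001, -1.0]]
wrist_force: [0.9, -0.3, -0.1]
gripper_width: 0.009
```

arm_command:
  rows:
    - {"fingers": 0,"travel": [0,0,0.3],"roll": 0}
    - {"fingers": 0,"travel": [0,0,0.5],"roll": 0}
    - {"fingers": 0,"travel": [0,0,0.65],"roll": 0}
    - {"fingers": 0,"travel": [0,0,0.8],"roll": 0}
    - {"fingers": 0,"travel": [0,0,0.9],"roll": 0}
    - {"fingers": 0,"travel": [0,0,1.0],"roll": 0}
    - {"fingers": 0,"travel": [0,0,1.0],"roll": 0}
    - {"fingers": 0,"travel": [0,0,1.0],"roll": 0}

```text
time_s: 13.95
tcp_pos: [0.4805, -0.0761, 0.1014]
ee_rot: [[0.108, -0.994, 0.001], [-0.994, -0.108, 0.0], [0.0, -0.001, -1.0]]
wrist_force: [-0.4, -0.1, 4.7]
gripper_width: 0.004
```

Tip at 0.0904, about 4.7 N: the button is moving. Press a little further to its stop.

arm_command:
  rows:
    - {"fingers": 0,"travel": [0,0,0.1],"roll": 0}
    - {"fingers": 0,"travel": [0,0,0.15],"roll": 0}
    - {"fingers": 0,"travel": [0,0,0.2],"roll": 0}
    - {"fingers": 0,"travel": [0,0,0.2],"roll": 0}

```text
time_s: 14.35
tcp_pos: [0.4807, -0.0761, 0.1013]
ee_rot: [[0.109, -0.994, 0.002], [-0.994, -0.109, -0.0], [0.001, -0.002, -1.0]]
wrist_force: [-4.9, 2.4, 17.1]
gripper_width: 0.008
```

arm_command:
  rows:
    - {"fingers": 0,"travel": [0,0,-0.5],"roll": 0}
    - {"fingers": 0,"travel": [0,0,-2],"roll": 0}
    - {"fingers": 0,"travel": [0,0,-5],"roll": 0}
    - {"fingers": 0,"travel": [0,0,-8],"roll": 0}
    - {"fingers": 0,"travel": [0,0,-10],"roll": 0}
    - {"fingers": 0,"travel": [0,0,-10],"roll": 0}
    - {"fingers": 0,"travel": [0,0,-10],"roll": 0}
    - {"fingers": 0,"travel": [0,0,-10],"roll": 0}

```text
time_s: 15.15
tcp_pos: [0.4789, -0.0762, 0.1974]
ee_rot: [[0.108, -0.994, -0.003], [-0.994, -0.108, -0.0], [-0.0, 0.003, -1.0]]
wrist_force: [0.1, -0.7, -0.1]
gripper_width: 0.006
```

```bash
python3 chk.py c
```

```text
15.15 [ 0.4789 -0.0762  0.1974] [ 0.0873 -0.7366 -0.1183]
tcp in board [-0.0203  0.0023]
wrist case 3410 0.0838 ((-0.02940683253109455, 0.0009596813470125198), (0.040468063205480576, 0.06917127221822739), 89.99114227294922) [-0.064  -0.0193  0.0701] [0.0052 0.0212 0.09  ]
wrist lock 313 0.089 ((-0.02053871750831604, 0.0009274887852370739), (0.016057610511779785, 0.02468889206647873), 89.10356903076172) [-0.0329 -0.0073  0.0885] [-0.0081  0.0088  0.0907]
side case 362 0.0845 ((-0.026596833020448685, 0.0027994737029075623), (0.07526157796382904, 0.03930933400988579), 0.7138383388519287) [-0.0643 -0.017   0.0701] [0.011  0.0225 0.0899]
side lock 74 0.09 ((-0.021145058795809746, 0.0024310043081641197), (0.04049098491668701, 0.021499356254935265), 0.7270777821540833) [-0.0414 -0.0084  0.0886] [-0.0008  0.0132  0.0931]
front x 0.005995815961021881
```

View pics/s_c.png

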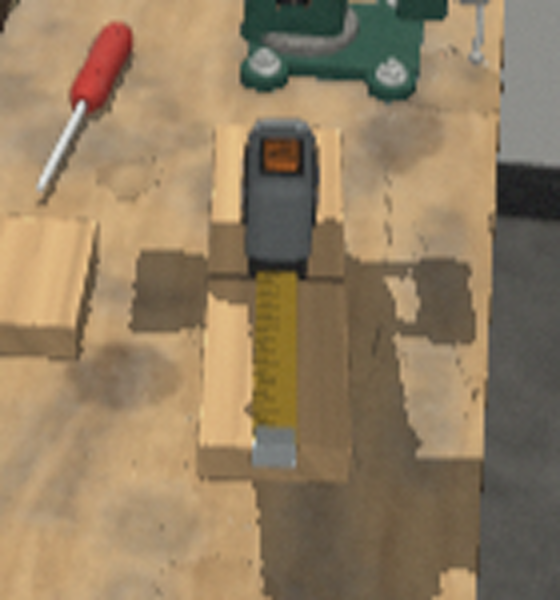

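```bash
python3 -c "
from station import *
print(finish_job())"
```

```text
the job is handed in; nothing more can be done
None
```

The tape is hooked over the board's left end and drawn back to the cut line. It stands upright and square on the board with the lock pressed down, and the job is handed in, at about 15 s on the robot's clock against the 51 s limit. The hand-in reports no verdict.

**Last checks:**
- **Front of case:** 6.0 to 6.6 mm along the board from its centre, against 6.5 to 7 mm for the line. They agree within about 1 mm.
- **Squareness:** within about 1° of the board, and about 1 mm off its middle.
- **Hook:** the last side picture shows it over the board's end. The spring pull reached about 2.4 N while I drew the blade out, but I did not measure the hook's depth separately at the end.
- **Lock:** its top dropped from 94.4 to about 89 mm, and it met a firm stop at 17 N. The last figure is rough because I cut off the depth readings at 88.5 mm, so I rely mainly on the stop.
- **Other tools:** I had no contact with them. I saw only the screwdriver in the later pictures and did not re-measure the marker or the dark handle.

**One slip:** on my first try at the lock, the fingers came down before they had shut and pinched the button. I opened them, lifted and checked that the case had moved less than 1 mm. Then I pressed with the fingers shut.

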